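# Ready the jeweller's balance for weighing in its dish

### The job

Get the bench balance ready to weigh stones in the little dish that already stands on its pan: with a fingertip press the round on key, then the unit key next to it to change its unit, then the wide tare key at the far end of the row to zero out the dish, each lightly and one at a time, letting each key come back up before the next. Do not press the print key, do not shove the balance, and leave the dish and the things standing round the balance where they are; nothing is to be picked up.

Things in the scene. Friction and masses are not known exactly. Their poses are not given: they have to be found in the camera images.
- balance: White electronic bench balance, 270 mm deep (own x) by 200 mm wide (own y), loose on rubber feet, 2.2 kg. Origin: centre of its underside. Own +x: from the operator's side to the back; +y: operator's left. Rear housing 62 mm high from own x = -0.045 back. Front 90 mm: a panel sloping 8 degrees down to the operator (49 to 40 mm high), display along its back, four grey keys in a row along its front.
- pan (a point): Centre of the top of the balance's round steel pan, 140 mm across, 74 mm above the bench, 50 mm behind the balance's origin (own x +0.05).
- key_on_top (a point): Centre of the top of the on key: the round key, 22 mm across, leftmost of the row as the operator sees it (balance's own x -0.111, y +0.072). About 51 mm above the bench, 8 mm proud of the panel, tilted 8 degrees with it (back edge 1.5 mm higher than the centre). The point moves with the key.
- key_unit_top (a point): Centre of the top of the unit key: rectangular, 20 mm wide by 18 mm deep, second from the left, next to the round key (own x -0.111, y +0.024), as high as the on key.
- key_print_top (a point): Centre of the top of the print key, not to be pressed: 20 mm wide by 18 mm deep like the unit key, third from the left (own x -0.111, y -0.024), between the unit and tare keys.
- key_tare_top (a point): Centre of the top of the tare key: the widest key, 34 mm wide by 18 mm deep, rightmost of the row (own x -0.111, y -0.072), as high as the on key.
- key_on (a joint): Travel of the on key, m: 0 up, 0.006 at its stop, square into the panel. Each key has a spring: 0.8 N to start it, 2.6 N at 2 mm, where it counts as pressed, 6.2 N at the stop, which is hard; it comes back up by itself. More than 20 N on a key or the case is too hard.
- key_unit (a joint): Travel of the unit key, as for the on key.
- key_print (a joint): Travel of the print key, as for the on key.
- key_tare (a joint): Travel of the tare key, as for the on key.
- dish: Small round aluminium weighing dish, 72 mm across and 18 mm high, 30 g, standing loose on the pan. Origin: centre of its underside.
- weight: Brass calibration weight with a knob, 32 mm across, 54 mm high, loose beside the balance. Origin: centre of its underside.
- jar: Closed glass jar, 62 mm across, 85 mm high, loose beside the balance. Origin: centre of its underside.
- workholder: Round aluminium two-jaw work-holder with small pegs, a dark slot across its top and a thumbscrew, 62 mm across, 46 mm high over the pegs (thumbscrew reaches 54 mm from the axis along its own +x), loose beside the balance. Origin: centre of its underside.
Not all that is in view belongs to the job. Of the things like the dish, leave any that is green; of the rest the larger one is meant. What is shaped like the jar but pink is not meant.

How it is judged (in metres and radians):
On the way, in this order (a step that is already met when the one before it is completed fails the run):
1. the on key is pressed (at least 2 mm down) with the other keys up (value of joint key_on above 0.002 m and value of joint each of key_unit, key_print, key_tare below 0.0012 m), for 0.04 s.
2. the on key is let up again (value of joint each of key_on, key_unit, key_print, key_tare below 0.0012 m), for 0.04 s.
3. the unit key is pressed with the other keys up (value of joint key_unit above 0.002 m and value of joint each of key_on, key_print, key_tare below 0.0012 m), for 0.04 s.
4. the unit key is let up again (all of step 2), for 0.04 s.
5. the tare key is pressed with the other keys up (value of joint key_tare above 0.002 m and value of joint each of key_on, key_unit, key_print below 0.0012 m), for 0.04 s.
At the end, for the whole second after the job is handed in: All four keys are up (within 1.2 mm), the balance stands level within 8 mm of where it was, the dish rests on its pan, and the dish, weight, jar and work-holder stand upright within 10 mm of where they were (all of step 4 and distance of balance from where it was at the start of the episode below 0.008 m and angle between balance's own z axis and vertical below 0.03 rad and horizontal distance between dish and balance below 0.09 m and z of dish in the frame of balance between 0.07 and 0.079 m and linear speed of dish below 0.02 m/s and distance of each of weight, jar, workholder, dish from where it was at the start of the episode below 0.01 m and angle between each of weight, jar, workholder, dish's own z axis and vertical below 0.1 rad); the robot touches nothing.
It fails at once if the print key is pressed (2 mm or more) (value of joint key_print above 0.002 m).
It fails at once if two keys are down at once (value of joint each of key_on, key_unit above 0.002 m or value of joint each of key_on, key_tare above 0.002 m or value of joint each of key_unit, key_tare above 0.002 m).
It fails at once if the fingers press the balance with more than 20 N, or any other part of the robot presses on it (contact force between the fingers and balance above 20 N or contact force between the arm and balance above 2 N).
It fails at once if the balance is shoved more than 8 mm or lifted (distance of balance from where it was at the start of the episode above 0.008 m or height (world z) of balance above 0.005 m).
It fails at once if the dish, the weight, the jar or the work-holder is moved more than 10 mm, lifted or tipped (distance of any of weight, jar, workholder, dish from where it was at the start of the episode above 0.01 m or angle between any of weight, jar, workholder, dish's own z axis and vertical above 0.25 rad).
It also fails if it takes over 42 s, if anything falls off the work surface, if the arm or the gripper's body presses on something with over 40 N, if the wrist force passes 120 N, or if a joint passes its speed limit or range.

### The arm

A 6-joint arm with a two-finger parallel gripper is mounted at the origin on the work surface. World frame = base frame: x ahead of the robot, y to its left, z up, the work surface at z = 0. Lengths are in m, angles in degrees, forces in N, time in s.
With the tool pointing down it reaches from about 0.325 to 0.775 m from the base axis. Payload 5.5 kg.
Tool frame: the origin (TCP) lies at the centre of the arm's flange, where the gripper is bolted on; the fingertips stand 182 mm ahead of it and the grasp point (between the pads) lies 163 mm ahead of it; z points along the fingers, y is the line along which they close (so a half turn about z gives the same grasp; the last joint's range is limited). The gripper opens to 88 mm and grips with 3 to 60 N. Pads are 20 mm wide; open, the fingers measure 115 mm over their backs; the gripper's body (75 mm by 178 mm) begins 61 mm behind the grasp point.
Start: joints at [-78.707, 5.22, 70.514, -0, 104.267, -3.249], TCP at [0.151, -0.581, 0.405] pointing down, gripper open.
Joint ranges: [-164.24, 164.24], [-49.07, 125.15], [9.68, 141.18], [-86.29, 266.29], [3.28, 154.24], [-151.56, 151.56]. Speed limits (degrees/s): [147.25, 147.25, 172.46, 180, 180, 180].

### API

Orientations are given as [roll, pitch, yaw] about the fixed x, y, z axes, in that order (R = Rz(yaw) Ry(pitch) Rx(roll)).
In Python, from station import r gives the robot as it stands. The module is installed in compiled form; this text tells all that it offers. Calls block until the motion is done:
- r.reach(position, orientation): joint-space move of the TCP to a pose.
- r.servo_line(position, rotation=None, speed=0.15): straight line of the TCP; rotation=None keeps the orientation; speed is the mean speed in m/s.
- r.move_joints(angles): joint-space move.
- r.let_go() and r.grab(squeeze=None): open the fingers fully, or close them until they stop; squeeze is the grip in N (None keeps the last).
- r.wait(seconds).
- r.inverse_kinematics(position, orientation): joint angles nearest the present ones, or None.
- r.sense(): the state.
- r.snapshot(name): name is "side" or "top"; returns a dict with "frame" (480x640x3 uint8, red, green, blue), "fx", "fy", "cx", "cy" (pixels), "R" (3x3) and "t" (3): a world point X has camera coordinates R X + t. Camera axes: x right, y down, z forward; pixel columns grow to the right and rows downward; lengths in m; the calibration is good to about 2 mm. A picture is of the moment at which its call begins. There is no depth.
A pose or a line that the arm cannot do raises r.IKError and nothing moves.
- r.hand_in(): hands the job in; it is judged then, once.
The state is a dict: "clock": time; "joints": joint angles; "joint_vel": joint speeds; "joint_torque": joint torques, N m; "tcp_pos": TCP position; "orientation": TCP orientation; "contact_force": force on the tool from outside, world axes, zero at the start; "torque": the same for the moment, N m; "opening": finger opening in m; "gripper_force": force on a finger pad.
Only numpy, scipy, OpenCV 4.12 (cv2) and the standard library are available. Lean on these libraries where they do the work, as an engineer would, in place of code of your own. Each camera call takes 0.05 s, during which the arm holds its last target. There are 200 camera calls.

## Working session

There is one attempt and no reset: what is moved stays moved. The work goes in short steps, each a Python script; the robot and the scene stay as the last script left them, time stands still between calls to the robot, and variables do not carry over. Pictures are saved under pics/ and viewed, at most 10 in all, crops included, and the job is handed in when it is done.

```bash
mkdir -p pics; python3 - <<'E'
from station import r
import cv2,pickle
d={}
for n in("top","side"):
    s=r.snapshot(n); d[n]=s; cv2.imwrite(f"pics/{n}0.png",s["frame"][:,:,::-1])
    print(n,s["fx"],s["cx"],s["cy"],s["R"],s["t"])
pickle.dump(d,open("s.pkl","wb"))
print(r.sense())
E
```

```text
top 486.07243892062405 317.5215057504135 243.62966093156152 [[ 0.02491537 -0.99930928  0.02757153]
 [-0.98438796 -0.02933171 -0.17355112]
 [ 0.17423996 -0.02281699 -0.98443884]] [0.05909978 0.67932818 0.92222293]
side 600.6808333284131 313.4084281651905 248.32969420848465 [[-0.87124856 -0.49051227 -0.01799053]
 [-0.34853691  0.64404781 -0.68097315]
 [ 0.34561245 -0.58702652 -0.73208736]] [0.60504735 0.24601737 1.02221171]
{'clock': 0.1, 'joints': array([-7.87058560e+01,  5.25750738e+00,  7.05733762e+01,  6.67459911e-04,
        1.04265832e+02, -3.24857798e+00]), 'joint_vel': array([ 0.0041594 , -0.00019766, -0.1324786 , -0.07923641,  0.06582612,
       -0.00864915]), 'joint_torque': array([ 2.96266553e-03, -4.47859919e+01, -4.07568383e+01,  7.00884475e-02,
        2.84555816e-02, -1.06563750e-04]), 'tcp_pos': array([ 0.15067243, -0.58082762,  0.40364894]), 'orientation': array([-1.79903477e+02, -6.12677432e-03,  1.45428807e+01]), 'contact_force': array([-0.47610197, -0.67349481,  0.38197395]), 'torque': array([0.02968665, 0.01044654, 0.00842019]), 'gripper_force': 0.0, 'opening': 0.08776587201273653}
```

View pics/top0.png

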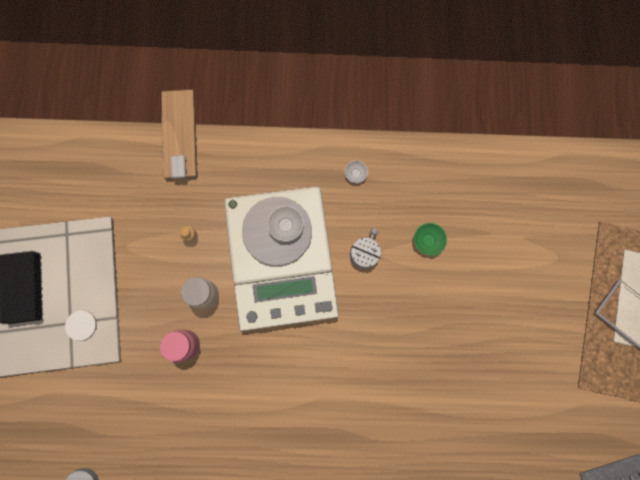

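View pics/side0.png

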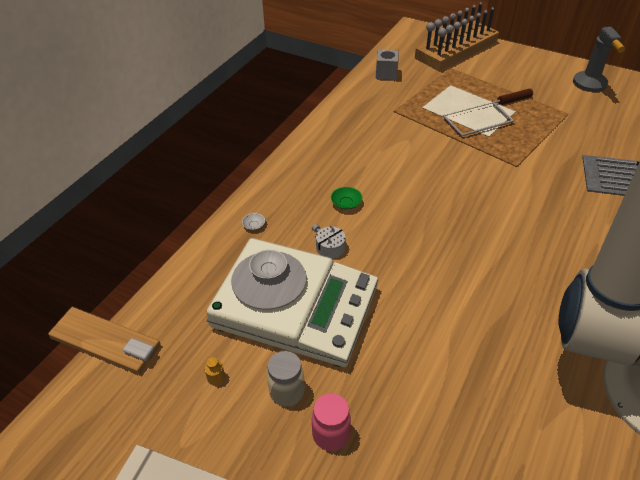

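The top view shows the balance with its display at (285,289) and the pan and dish at (280,230). 

Things that could be taken for the keys, as top-view pixels:
- **On:** round key at (252,317).
- **Unit:** (276,314).
- **Print:** (300,310), to be avoided.
- **Tare:** wide key at (323,307).
- **Not a key:** the round dark bubble level at (232,204), on the rear corner.

By the description I choose 252, 276 and 323. The jar is at (198,292), and its pink lookalike at (178,346) sits near the on key.

```bash
cat > h.py <<'E'
import numpy as np,cv2
def blobs(s,box):
    x0,y0,x1,y1=box; g=s["frame"][y0:y1,x0:x1].astype(int)
    m=((g.max(2)<125)&(g.max(2)-g.min(2)<28)).astype(np.uint8)
    n,l,st,c=cv2.connectedComponentsWithStats(m,connectivity=4)
    return [(c[i][0]+x0,c[i][1]+y0,int(st[i][4]),st[i][2],st[i][3]) for i in range(1,n) if 25<st[i][4]<400]
def ray(s,u,v):
    R=np.array(s["R"]); d=R.T@np.array([(u-s["cx"])/s["fx"],(v-s["cy"])/s["fy"],1]); return -R.T@np.array(s["t"]),d
def plane(s,u,v,z):
    o,d=ray(s,u,v); return o+d*(z-o[2])/d[2]
def tri(a,b):
    A=0;B=0
    for o,d in(a,b):
        d=d/np.linalg.norm(d);P=np.eye(3)-np.outer(d,d);A=A+P;B=B+P@o
    return np.linalg.solve(A,B)
E
python3 - <<'E'
import pickle,cv2,numpy as np
from h import *
np.set_printoptions(precision=4,suppress=True)
d=pickle.load(open("s.pkl","rb"))
T=sorted(blobs(d["top"],(240,298,336,326))); S=sorted(blobs(d["side"],(328,272,374,350)))
for n,L in(("top",T),("side",S)):
    for b in L: print(n,np.round(b,1),plane(d[n],b[0],b[1],.0495))
if len(T)==len(S):
    for a,b in zip(T,S): print("tri",tri(ray(d["top"],*a[:2]),ray(d["side"],*b[:2])))
c=[cv2.resize(d["top"]["frame"][270:340,225:345],None,fx=5,fy=5),cv2.resize(d["side"]["frame"][250:365,300:385],None,fx=2.3,fy=350/115)]
c[1]=cv2.resize(c[1],(200,350)); cv2.imwrite("pics/crop.png",np.hstack(c)[:,:,::-1])
E
```

```text
top [251.5 316.8  71.   10.   10. ] [0.5284 0.2042 0.0495]
top [263.1 298.7  40.   19.    3. ] [0.5645 0.1831 0.0495]
top [275.3 313.2  63.    9.    9. ] [0.5366 0.1576 0.0495]
top [299.3 310.1  62.    8.    9. ] [0.544  0.1103 0.0495]
top [323.3 306.5 120.   15.   10. ] [0.5523 0.0628 0.0495]
side [336.  295.9 205.   19.   53. ] [0.5777 0.12   0.0495]
side [338.4 341.2 132.   14.   13. ] [0.527  0.2068 0.0495]
side [346.9 320.2 126.   13.   14. ] [0.5346 0.1596 0.0495]
side [354.8 300.1 116.   12.   13. ] [0.5426 0.1122 0.0495]
side [362.2 321.  117.   23.   60. ] [0.5098 0.1482 0.0495]
side [362.3 281.5 169.   15.   18. ] [0.5502 0.0655 0.0495]
```

View pics/crop.png

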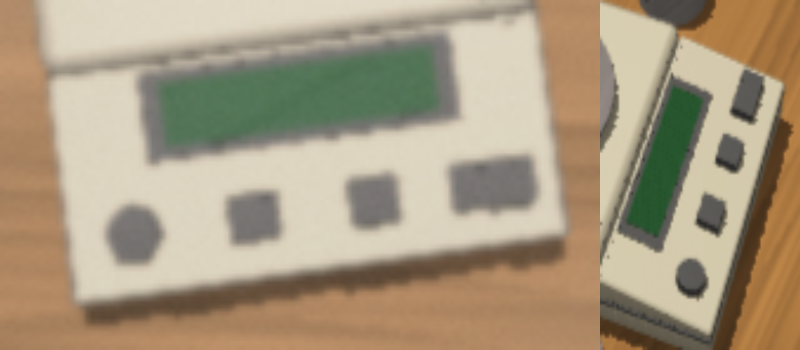

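The crop confirms the row from left to right: round on key, unit, print and wide tare. The two views agree within 3 mm, so I'll use their mean. I'll close the fingers, hover over the on key with the tool square to the panel, and press it while watching the force.

```bash
cat > p.py <<'E'
import numpy as np
from scipy.spatial.transform import Rotation as Ro
from station import r
K=dict(on=(.5277,.2055),unit=(.5356,.1586),tare=(.5513,.0642))
Z=Ro.from_euler('z',np.arctan2(.0236,.1413)).as_matrix(); c,s=np.cos(np.radians(8)),np.sin(np.radians(8))
M=Z@np.array([[c,0,s],[0,-1,0],[s,0,-c]]); n=-M[:,2]
E=Ro.from_matrix(M).as_euler('xyz',degrees=True)
def pose(k,gap): return np.array([*K[k],.051])+n*(.182+gap)
def force():
    return np.mean([(r.wait(.02),r.sense()["contact_force"]@n)[1] for _ in range(3)])
def press(k):
    r.servo_line(pose(k,.006),speed=.06); r.wait(.2); b=force(); log=[]
    for g in np.arange(.004,-.0085,-.0006):
        r.servo_line(pose(k,g),speed=.02); r.wait(.05); f=force()-b
        log.append((round(g*1e3,1),round(f,2)))
        if f>4.0: break
    r.wait(.15); print(k,b,log,r.sense()["contact_force"])
    r.servo_line(pose(k,.02),speed=.08); r.wait(.2); print(r.sense()["clock"],force()-b)
E
python3 - <<'E'
from p import *
r.grab(5); r.reach(pose("on",.07),E)
x=r.sense(); print(x["clock"],x["opening"],x["tcp_pos"]-pose("on",.07),x["orientation"],E)
r.servo_line(pose("on",.012),speed=.1); r.wait(.3); x=r.sense(); print(x["clock"],x["contact_force"],x["tcp_pos"]-pose("on",.012))
import cv2
for i in("top","side"):
    f=r.snapshot(i)["frame"]; f=f[230:350,200:360] if i=="top" else f[240:360,270:430]
    cv2.imwrite(f"pics/{i}1.png",cv2.resize(f,None,fx=4,fy=4)[:,:,::-1])
E
```

```text
4.4917 0.0005109826203206725 [ 2.95842279e-04 -5.43111872e-04  9.49770441e-05] [179.98897761  -8.01150617   9.42905595] [180.          -8.           9.48204763]
5.525 [-0.14206995  0.52645544 -0.53829499] [8.96586048e-05 7.46420287e-05 7.12811852e-04]
```

View pics/side1.png

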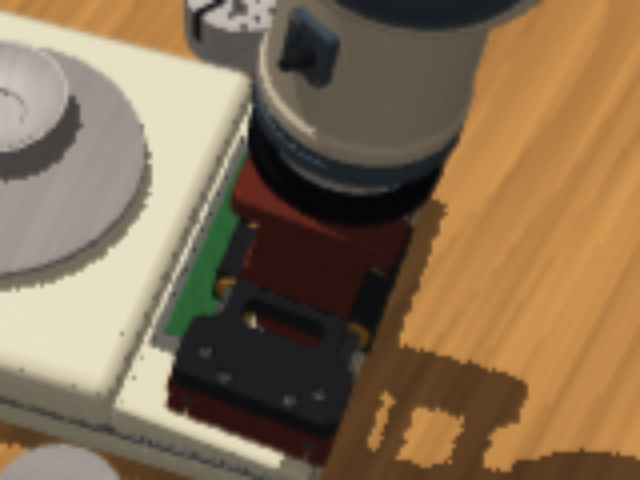

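The side view shows the gripper above the on key, at about (265,400) in the crop. It hides the fingertips and keys, and nothing is touched. I'll press the on key with force feedback.

```bash
python3 - <<'E'
from p import *
press("on")
E
```

```text
on 0.3029109631643454 [(np.float64(4.0), np.float64(-0.42)), (np.float64(3.4), np.float64(-0.43)), (np.float64(2.8), np.float64(-0.45)), (np.float64(2.2), np.float64(-0.11)), (np.float64(1.6), np.float64(-0.27)), (np.float64(1.0), np.float64(-0.22)), (np.float64(0.4), np.float64(0.59)), (np.float64(-0.2), np.float64(0.63)), (np.float64(-0.8), np.float64(1.9)), (np.float64(-1.4), np.float64(1.94)), (np.float64(-2.0), np.float64(2.09)), (np.float64(-2.6), np.float64(2.84)), (np.float64(-3.2), np.float64(2.9)), (np.float64(-3.8), np.float64(3.95)), (np.float64(-4.4), np.float64(5.07))] [-0.42458264 -0.09053535  5.02163494]
12.1833 0.27179080924633015
```

The on key went down about 4 mm at about 5 N, as the spring predicts, and the force is back to its baseline. Next are unit and then tare, moving sideways 20 mm above the keys.

```bash
python3 - <<'E'
from p import *
r.servo_line(pose("unit",.02),speed=.08); press("unit")
E
```

```text
unit -0.000653482993412909 [(np.float64(4.0), np.float64(-0.1)), (np.float64(3.4), np.float64(-0.27)), (np.float64(2.8), np.float64(0.03)), (np.float64(2.2), np.float64(-0.0)), (np.float64(1.6), np.float64(-0.4)), (np.float64(1.0), np.float64(0.38)), (np.float64(0.4), np.float64(0.79)), (np.float64(-0.2), np.float64(0.9)), (np.float64(-0.8), np.float64(2.01)), (np.float64(-1.4), np.float64(2.54)), (np.float64(-2.0), np.float64(2.71)), (np.float64(-2.6), np.float64(3.46)), (np.float64(-3.2), np.float64(4.16))] [0.2544113  0.47279403 4.79624896]
18.95 -0.15220008931318407
```

```bash
python3 - <<'E'
from p import *
r.servo_line(pose("unit",.03),speed=.1); r.servo_line(pose("tare",.03),speed=.1); press("tare")
r.servo_line(pose("tare",.1),speed=.1); r.reach([.35,-.35,.4],[180,0,14.5])
import cv2,pickle
from h import *
o=pickle.load(open("s.pkl","rb"))
s=r.snapshot("top"); cv2.imwrite("pics/top2.png",s["frame"][:,:,::-1])
for b in blobs(s,(240,298,336,326)): print(np.round(b,1),plane(s,b[0],b[1],.0495))
print(r.sense()["clock"], (cv2.absdiff(s["frame"],o["top"]["frame"])[80:370,130:400].max(2)>40).sum())
E
```

```text
tare 0.10354843151960309 [(np.float64(4.0), np.float64(-0.1)), (np.float64(3.4), np.float64(0.12)), (np.float64(2.8), np.float64(-0.33)), (np.float64(2.2), np.float64(0.1)), (np.float64(1.6), np.float64(-0.15)), (np.float64(1.0), np.float64(0.33)), (np.float64(0.4), np.float64(0.74)), (np.float64(-0.2), np.float64(1.6)), (np.float64(-0.8), np.float64(1.56)), (np.float64(-1.4), np.float64(2.74)), (np.float64(-2.0), np.float64(2.82)), (np.float64(-2.6), np.float64(3.43)), (np.float64(-3.2), np.float64(3.82)), (np.float64(-3.8), np.float64(3.88)), (np.float64(-4.4), np.float64(4.59))] [-0.01842178  0.04166305  5.40671149]
27.2167 0.15081599512440713
[262.9 298.7  41.   20.    3. ] [0.56457017 0.18344254 0.0495    ]
[323.2 306.6 119.   15.   10. ] [0.55204818 0.06291424 0.0495    ]
[299.3 310.1  62.    9.    9. ] [0.54393281 0.11034764 0.0495    ]
[275.5 313.1  64.    8.    9. ] [0.53675814 0.15732912 0.0495    ]
[251.6 316.8  70.   10.   10. ] [0.52832448 0.2040858  0.0495    ]
29.9417 0
```

View pics/top2.png

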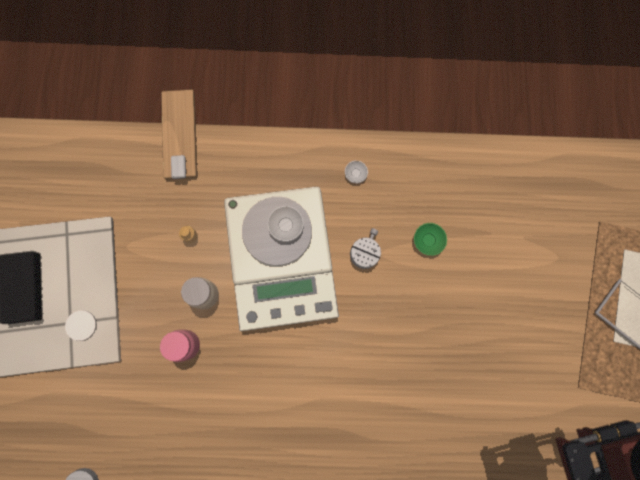

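The arm is clear at (600,450). The four keys are at their old pixels, (252,317) to (323,307), and there is no change around the balance. I'm handing in.

```bash
python3 -c "
from station import r
print(r.hand_in())"
```

```text
the job is handed in; nothing more can be done
None
```

I pressed the on, unit and tare keys in that order, each at about 5 N and let up before the next, left everything round the balance unmoved in the final picture, and handed the job in at about 30 s (no verdict was returned).

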